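Find the hidden release of the tool case

TASK

The lid of the grey tool case is kept shut by a release in a notch hidden beneath one of the five black rubber covers along its near edge; they all look alike, and only the cover over the notch gives way. With closed fingertips feel along that edge without forcing it, press down fully inside the notch when you find it, so that the release stays down and the lid comes ajar, then draw clear. Do not grasp anything, and leave the things standing around the case where they are.

Things in the scene. Friction and masses are not known exactly. Their poses are not given: they have to be found in the camera images.
- case: low grey tool case with a blue lid, fixed to the bench, 302 mm wide (y), 172 mm deep (x). Origin on the bench top, under the middle of the strip of five black covers along its near edge; x points away from the robot to the lid's hinge, y along the near edge, z up. The lid's near edge is at x = 30 mm, its top at z = 55 mm, with ribs 3 mm higher. The near wall reaches z = 40 mm
- strip (a point): middle of the top of the strip, 55 mm above the bench; axes as the case's. Five black rubber covers, alike to the eye, each 54 mm long (y), 36 mm wide (x), centred at y = -114, -57, 0, 57, 114 mm, tops level. Four are solid. One, another each time, covers the notch and sinks 12 mm straight down
- strip_left_end (a point): end of the strip, on top of the 7 mm thick end wall at y = +147 mm, 53 mm above the bench (the other end wall, at y = -147 mm, is alike). The notch is as long as its cover: its ends are the solid neighbours or these end walls; it is open on the near side
- release (a joint): how far the cover over the notch is pressed in, in m: 0 = up and level with the others, 0.012 = fully down. It yields to about 3 to 5 N, has no spring, and stays where it is left
- lid (a joint): opening angle of the case's lid about its far edge, in rad: 0 = shut. It is driven by the release alone: 0.19 when that is fully down, which raises the lid's near edge by 22 mm
- wax_block: small ochre wax block, 34x55x21 mm, loose, on the bench in front of the case; origin at the centre of its underside; to be left alone
- cork_block: brown cork block, 85x55x30 mm, loose, on the bench in front of the case; origin at the centre of its underside; to be left alone
- thread_spool_0: spool of off-white thread, 45 mm across, 55 mm tall, loose, standing beside the case's left end; origin at the centre of its underside; to be left alone
- thread_spool_2: spool of red thread, 42 mm across, 50 mm tall, loose, standing beside the case's left end; origin at the centre of its underside; to be left alone

How it is judged:
By the outcome, as a careful person would: the job done as asked, in the order asked, and still so for the second after the job is handed in, with the robot touching nothing.
It also fails if it takes over 45 s, if anything falls off the work surface, if the arm or the gripper's body presses on something with over 40 N, if the wrist force passes 120 N, or if a joint passes its speed limit or range.

ROBOT

A 6-joint arm with a two-finger parallel gripper is mounted at the origin on a cart in front of the work surface, level with it; the furniture and walls round the work are solid. World frame = base frame: x ahead of the robot, y to its left, z up, the work surface at z = 0. Lengths are in m, angles in degrees, forces in N, time in s.
With the tool pointing down it reaches from about 0.275 to 0.85 m from the base axis. Payload 19 kg.
Tool frame: the origin (TCP) lies on the centre line of the jaws, within the pads' length; the fingertips stand 8 mm ahead of it and the grasp point (between the pads) lies 11 mm behind it; z points along the fingers, y is the line along which they close (so a half turn about z gives the same grasp; the last joint's range is limited). The gripper opens to 85 mm and grips with 20 to 120 N. Pads are 22 mm wide; open, the fingers measure 114 mm over their backs; the gripper's body (76 mm by 85 mm) begins 54 mm behind the grasp point. The pads swing forward as they close: fully open they stand 13 mm farther back than shut.
Start: joints at [-73.453, 8.623, 82.357, -0, 89.026, -7.678], TCP at [0.236, -0.524, 0.2] pointing down, gripper open.
Joint ranges: [-160.23, 160.23], [-39.13, 120.54], [6.94, 153.29], [-79.49, 259.48], [9.18, 160.14], [-161.06, 161.06]. Speed limits (degrees/s): [108.29, 108.29, 127.2, 172.46, 172.46, 172.46].

INTERFACE

Orientations are given as [roll, pitch, yaw] about the fixed x, y, z axes, in that order (R = Rz(yaw) Ry(pitch) Rx(roll)).
In Python, from plant import r, viewer, finish_job gives the robot as it stands.
- The arm moves only by the tool move_arm, never from a script. Its arguments are lists of equal length, an entry for each row: "fingers": the opening in per cent of the stroke, from 0 (shut) to 100 (fully open); "travel": the shift along the tool's x, y, z in units of 30 mm (1.0 is 30 mm), a list of three; "twist": the turn, a rotation vector about the tool's x, y, z in degrees, a list of three. In form: {"fingers": [fingers, ...], "travel": [[x, y, z], ...], "twist": [[rx, ry, rz], ...]}. A call has 1 to 10 rows; each row is the pose to reach, as a shift and turn from the pose commanded when the call began, along the tool's axes at that moment; what a row does not reach only later rows make up. A row lasts 1/8 s, in which the tool goes at most 62.5 mm and 10.7 degrees, less where a joint would pass 70% of its speed; a pose out of reach is approached as far as the arm can. A call with a gripper value outside its range is refused whole. The fingers move at their own pace and stop on an object; "force" is the grip in N (left out, the last holds). Time passes only in rows, so rows that repeat a pose let the fingers close. It gives the time, the measured TCP pose, the force, the opening and the grip force at its end, in the units of the state.
- r.observe(): the state, without advancing time (a new reading comes with each control period).
- viewer.capture(name): name is "scene" or "side" or "wrist"; returns (picture, depth): 400x640x3 uint8, blue, green, red; 400x640 float32, m along the optical axis (not along the pixel's ray), 0 where there is no reading.
- viewer.camera_params(name): a dict with "camera_matrix" (3x3 intrinsics, pixels), "dist" ([k1, k2, p1, p2, k3] as OpenCV has them; the pictures are not rectified), "extrinsics" (4x4, takes a point from world to camera coordinates). Camera axes: x right, y up, looking along -z (the intrinsics and any distortion apply to the point x, -y, -z); pixel columns grow to the right and rows downward; lengths in m; the calibration is good to about 2 mm. A picture is of the moment at which its call begins: read the wrist's pose just before it. camera_params takes no time and is no camera call; for the wrist camera it gives the pose at the moment of the call.
- finish_job(): hands the job in; it is judged then, once.
The state is a dict: "clock": time; "q": joint angles; "qvel": joint speeds; "effort": joint torques, N m; "tool_pos": TCP position; "eef_rot": TCP orientation; "wrist_force": force on the tool from outside, world axes, zero at the start; "wrist_torque": the same for the moment, N m; "opening": finger opening in m; "grasp_force": force on a finger pad.
Only numpy, scipy, OpenCV 4.12 (cv2) and the standard library are available. Lean on these libraries where they do the work, as an engineer would, in place of code of your own. Each camera call takes 0.05 s, during which the arm holds its last target. There are 200 camera calls.

## Working session

There is one attempt and no reset: what is moved stays moved. The work goes in short steps, Python scripts to look and compute and a tool call to move; the robot and the scene stay as the last step left them, time stands still between calls to the robot, and variables do not carry over. Pictures are saved under pics/ and viewed, at most 10 in all, crops included, and the job is handed in when it is done.

Besides the shell and the picture viewer there is one more tool, called by a JSON object that holds its "fn" and its "kwargs". move_arm: Moves the arm, as the interface text tells. Its arguments: {"type":"object","properties":{"fingers":{"type":"array"},"travel":{"type":"array"},"twist":{"type":"array"},"force":{"type":"number"}},"required":["fingers","travel","twist"]}

```bash
mkdir -p pics; ls; cat > h.py <<'E'
import numpy as np, cv2
from plant import r, viewer, finish_job
def cap(n,f):
    P=viewer.camera_params(n); im,d=viewer.capture(n); cv2.imwrite('pics/'+f+'.png',im); np.savez('pics/'+f,d=d,**{k:np.array(P[k]) for k in P if k in('camera_matrix','dist','extrinsics')}); return im,d,P
def load(f): return np.load('pics/'+f+'.npz')
def pt(Z,u,v,z=None):
    K,D,E=Z['camera_matrix'],Z['dist'],Z['extrinsics']
    x,y=cv2.undistortPoints(np.array([[[u,v]]],float),K,D)[0,0]
    Ei=np.linalg.inv(E); c=Ei[:3,3]; ray=Ei[:3,:3]@np.array([x,-y,-1.])
    if z is None: s=np.median([a for a in Z['d'][v-1:v+2,u-1:u+2].ravel() if a>0])
    else: s=(z-c[2])/ray[2]
    return c+s*ray
E
python3 - <<'E'
from h import *
for n in('scene','side'): cap(n,n+'0')
s=r.observe(); print(s)
E
```

```text
pics
{'clock': 0.1, 'q': array([-7.34518152e+01,  8.64970434e+00,  8.23880592e+01, -3.11043063e-04,
        8.90256756e+01, -7.67732217e+00]), 'qvel': array([-0.06324221, -0.09657221, -0.04343384,  0.140503  , -0.01603658,
       -0.00535711]), 'effort': array([ 4.83623327e-03, -7.14384627e+01, -5.71795893e+01,  1.94954453e-05,
        7.15043963e-03, -8.61997364e-06]), 'tool_pos': array([ 0.2358516 , -0.52413397,  0.19963084]), 'eef_rot': array([-1.79937088e+02, -8.16688936e-03,  2.42255080e+01]), 'wrist_force': array([ 0.05432001, -0.1849853 ,  0.74223672]), 'wrist_torque': array([0.03796317, 0.01604457, 0.05231055]), 'grasp_force': 0.0, 'opening': 0.08567867131047972}
```

View pics/scene0.png

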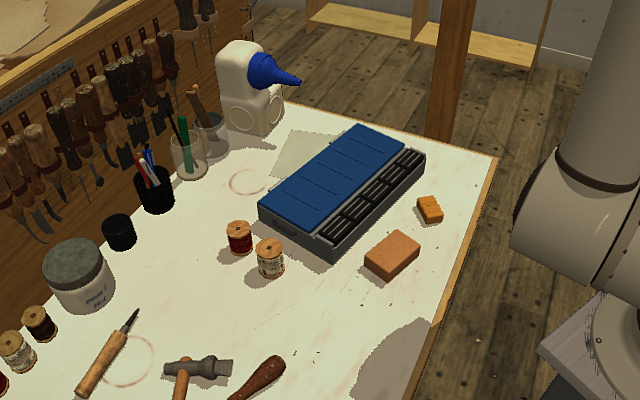

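View pics/side0.png

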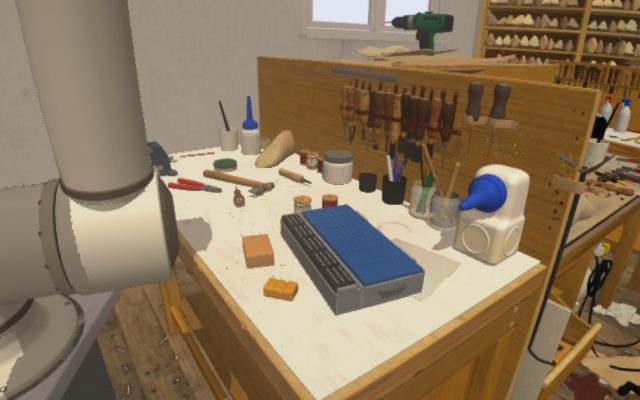

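The scene view shows the case with its strip running from about (325,235) to (418,155). In the side view the strip runs from about (285,220) to (340,290). I'll enlarge both.

```bash
python3 - <<'E'
import cv2
a=cv2.imread('pics/scene0.png')[135:275,250:450]; cv2.imwrite('pics/c1.png',cv2.resize(a,None,fx=4,fy=4,interpolation=2))
b=cv2.imread('pics/side0.png')[195:315,265:435]; cv2.imwrite('pics/c2.png',cv2.resize(b,None,fx=4,fy=4,interpolation=2))
E
```

```text
(no output)
```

View pics/c1.png

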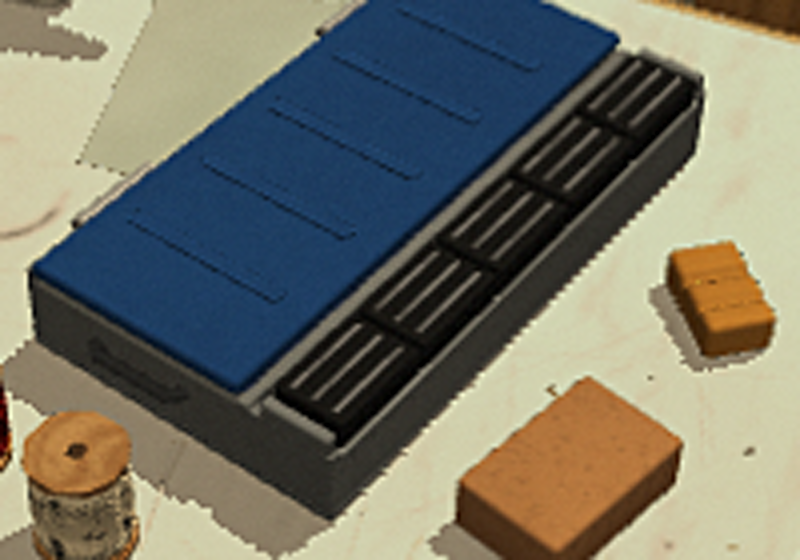

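View pics/c2.png

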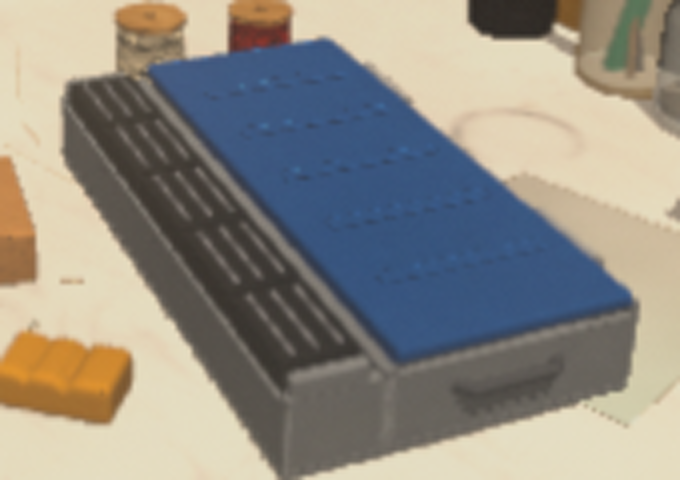

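The crops show five covers. In crop 1 their centres run from (350,378) at the left end to (645,90), and the near corners of the lid are at (240,388) and (617,40). In crop 2 the centres run from (112,98) to (308,325).

```bash
python3 - <<'E'
from h import *
Z=load('scene0');S=load('side0')
for nm,Zz,o,L in(('sc',Z,(250,135),[(350,378),(432,295),(508,220),(575,155),(645,90),(240,388),(617,40),(33,270)]),('si',S,(265,195),[(112,98),(155,140),(197,187),(245,250),(308,325),(150,68),(400,360),(632,298)])):
    for a,b in L:
        u,v=o[0]+a/4,o[1]+b/4
        print(nm,pt(Zz,u,v,.055).round(4),pt(Zz,int(round(u)),int(round(v))).round(4))
for a,b in[(570,430),(715,265)]: print('blk',pt(Z,int(250+a/4),int(135+b/4)).round(3))
for a,b in[(78,450)]: print('spool',pt(Z,int(250+a/4),int(135+b/4)).round(3))
# lid/cover fit via depth: covers height
E
```

```text
sc [0.4748 0.3065 0.055 ] [0.473  0.3067 0.0555]
sc [0.4941 0.2492 0.055 ] [0.4939 0.2494 0.0546]
sc [0.5125 0.1926 0.055 ] [0.5123 0.1928 0.0553]
sc [0.5293 0.1392 0.055 ] [0.5276 0.1401 0.056 ]
sc [0.5465 0.0806 0.055 ] [0.5454 0.0822 0.0553]
sc [0.4961 0.347  0.055 ] [0.5008 0.3441 0.049 ]
sc [0.5838 0.0659 0.055 ] [0.6095 0.0406 0.0274]
sc [0.6065 0.3832 0.055 ] [0.6117 0.3813 0.051 ]
si [0.4808 0.3015 0.055 ] [0.4807 0.2986 0.0552]
si [0.5011 0.2506 0.055 ] [0.5016 0.2506 0.055 ]
si [0.5185 0.1999 0.055 ] [0.518  0.1995 0.0547]
si [0.5351 0.1404 0.055 ] [0.5345 0.1392 0.0547]
si [0.5545 0.0795 0.055 ] [0.5548 0.0808 0.0546]
si [0.5035 0.3395 0.055 ] [0.5027 0.3454 0.0523]
si [0.5878 0.0521 0.055 ] [0.5899 0.0604 0.049 ]
si [0.6977 0.0887 0.055 ] [0.7005 0.0945 0.0501]
blk [0.417 0.235 0.031]
blk [0.462 0.109 0.021]
spool [0.509 0.418 0.051]
```

{"fn": "move_arm", "kwargs": {"fingers": [0,0,0,0,0,0,0,0,0,0], "travel": [[18.3,-18,0],[18.3,-18,0],[18.3,-18,0],[18.3,-18,0],[18.3,-18,0],[18.3,-18,0],[18.3,-18,0],[18.3,-18,0],[18.3,-18,0],[18.3,-18,0]], "twist": [[0,0,6.7],[0,0,6.7],[0,0,6.7],[0,0,6.7],[0,0,6.7],[0,0,6.7],[0,0,6.7],[0,0,6.7],[0,0,6.7],[0,0,6.7]]}}

```text
clock: 1.35
tool_pos: [0.4627, 0.0603, 0.2002]
eef_rot: [180.0, -0.0, 17.5]
wrist_force: [0.7, -1.4, -0.3]
opening: -0.0002
grasp_force: 0.0
```

{"fn": "move_arm", "kwargs": {"fingers": [0,0,0,0,0], "travel": [[2.5,-3.2,0],[2.5,-3.2,0],[2.5,-3.2,0],[2.5,-3.2,0],[2.5,-3.2,0]], "twist": [[0,0,0],[0,0,0],[0,0,0],[0,0,0],[0,0,0]]}}

```text
clock: 1.98
tool_pos: [0.5049, 0.1713, 0.2003]
eef_rot: [180.0, -0.0, 17.5]
wrist_force: [-1.0, 0.5, -0.7]
opening: 0.0
grasp_force: 0.0
```

```bash
python3 - <<'E'
from h import *
s=r.observe();print(s['tool_pos'],s['eef_rot'],s['wrist_force'])
cap('wrist','w1')
E
```

```text
[0.50486319 0.17126335 0.20033616] [ 1.79997927e+02 -2.41079768e-03  1.74518432e+01] [-1.04405567  0.53187312 -0.70181731]
```

View pics/w1.png

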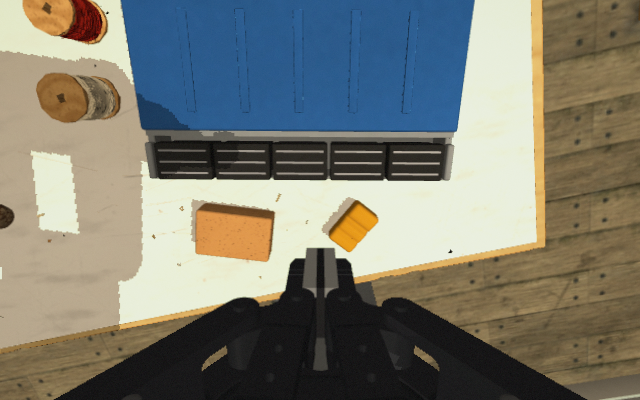

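The wrist view shows the strip level in the picture. The cover centres are at about (185,160), (242,160), (299,160), (357,161) and (416,161), the near corners of the lid are at (142,130) and (457,130), and the fingertips are closed at (321,250).

```bash
python3 - <<'E'
from h import *
Z=load('w1')
P=np.array([pt(Z,u,v,.055) for u,v in[(185,160),(242,160),(299,160.5),(357,161),(416,161.5)]]); print(P.round(4))
for u,v in((185,160),(299,160),(416,161)): print(pt(Z,u,v).round(4))
d=P[0]-P[4]; print(np.linalg.norm(d),np.degrees(np.arctan2(-d[0],d[1])),P.mean(0))
for u,v in((142,130),(457,130)): print('lid',pt(Z,u,v,.055).round(4))
E
```

```text
[[0.4822 0.3023 0.055 ]
 [0.4989 0.2493 0.055 ]
 [0.5151 0.196  0.055 ]
 [0.5317 0.1416 0.055 ]
 [0.5485 0.0863 0.055 ]]
[0.4823 0.3022 0.0554]
[0.5156 0.1961 0.055 ]
[0.5489 0.0863 0.0544]
0.22597874258468414 17.066896898753498 [0.51526876 0.1951221  0.055     ]
lid [0.4984 0.3462 0.055 ]
lid [0.5881 0.0609 0.055 ]
```

{"fn": "move_arm", "kwargs": {"fingers": [0,0,0,0,0,0], "travel": [[0.56,3.15,0.5],[0.56,3.15,2],[0.56,3.15,3.5],[0.56,3.15,4.15],[0.56,3.15,4.15],[0.56,3.15,4.15]], "twist": [[0,0,0],[0,0,0],[0,0,0],[0,0,0],[0,0,0],[0,0,0]]}}

```text
clock: 2.78
tool_pos: [0.5501, 0.0869, 0.0771]
eef_rot: [180.0, -0.1, 17.5]
wrist_force: [-0.1, 0.5, 0.2]
opening: -0.0001
grasp_force: 0.0
```

{"fn": "move_arm", "kwargs": {"fingers": [0,0,0,0], "travel": [[0,0,0.3],[0,0,0.4],[0,0,0.43],[0,0,0.43]], "twist": [[0,0,0],[0,0,0],[0,0,0],[0,0,0]]}}

```text
clock: 3.28
tool_pos: [0.5495, 0.0873, 0.0629]
eef_rot: [-180.0, -0.0, 17.5]
wrist_force: [0.3, 0.0, -0.2]
opening: 0.0001
grasp_force: 0.0
```

No contact yet, so I'll go down 0.6–1 mm at a time.

{"fn": "move_arm", "kwargs": {"fingers": [0,0,0], "travel": [[0,0,0.03],[0,0,0.03],[0,0,0.03]], "twist": [[0,0,0],[0,0,0],[0,0,0]]}}

```text
clock: 3.65
tool_pos: [0.5495, 0.0873, 0.062]
eef_rot: [-180.0, -0.0, 17.5]
wrist_force: [1.4, 1.0, -0.9]
opening: -0.0001
grasp_force: 0.0
```

{"fn": "move_arm", "kwargs": {"fingers": [0,0,0], "travel": [[0,0,0.03],[0,0,0.03],[0,0,0.03]], "twist": [[0,0,0],[0,0,0],[0,0,0]]}}

```text
clock: 4.03
tool_pos: [0.5495, 0.0873, 0.061]
eef_rot: [-180.0, 0.0, 17.5]
wrist_force: [0.0, -0.8, -0.3]
opening: 0.0004
grasp_force: 0.0
```

{"fn": "move_arm", "kwargs": {"fingers": [0,0,0], "travel": [[0,0,0.03],[0,0,0.03],[0,0,0.03]], "twist": [[0,0,0],[0,0,0],[0,0,0]]}}

```text
clock: 4.4
tool_pos: [0.5495, 0.0873, 0.0601]
eef_rot: [-180.0, 0.0, 17.5]
wrist_force: [0.3, -0.7, 0.2]
opening: 0.0001
grasp_force: 0.0
```

```bash
python3 - <<'E'
from h import *
im,d,P=cap('wrist','w2'); a,_,_=cap('side','s2')
c=cv2.resize(a[200:320,280:400],None,fx=4,fy=4,interpolation=2)
w=cv2.resize(im[120:320,220:420],(480,480),interpolation=2)
c=cv2.resize(c,(480,480)); cv2.imwrite('pics/w2v.png',cv2.resize(np.hstack([w,c]),(800,400)))
E
```

```text
(no output)
```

View pics/w2v.png

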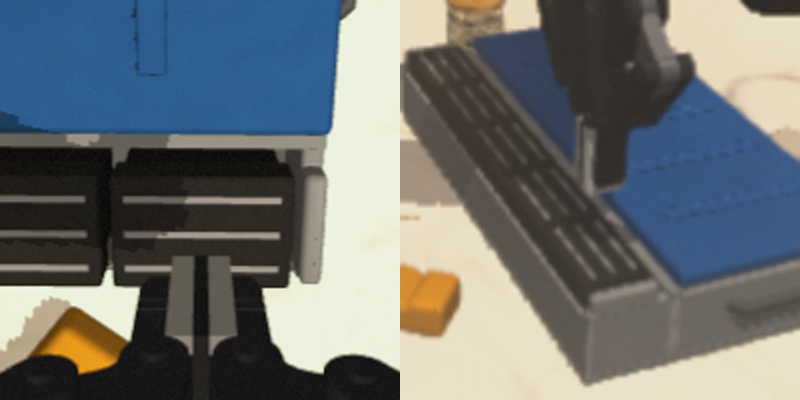

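The wrist crop shows the tips at about (200,258), over the near part of the end cover. In the side crop the tip is at (600,190), which looks well above the strip. I'll check this against depth.

```bash
python3 - <<'E'
from h import *
s=r.observe();t=s['tool_pos'];print(t,s['wrist_force'])
Z=load('w2');S=load('s2')
def proj(Z,p):
    c=Z['extrinsics']@np.r_[p,1]; q=np.array([c[0],-c[1],-c[2]]); return cv2.projectPoints(q[None],np.zeros(3),np.zeros(3),Z['camera_matrix'],Z['dist'])[0].ravel().round(1)
for dz in(0,.008): print(proj(Z,t-[0,0,dz]),proj(S,t-[0,0,dz]))
for v in range(240,275,4): print(v,[pt(Z,u,v).round(3).tolist() for u in(312,320,330)])
for v in range(245,285,3): print(v,[pt(S,u,v).round(3).tolist() for u in(336,340,344)])
E
```

```text
[0.54952285 0.08725595 0.06013861] [-0.49411987 -0.01737476 -0.22865673]
[319.9 236.5] [338.5 271.2]
[319.9 231.1] [338.3 275.2]
240 [[0.543, 0.09, 0.054], [0.545, 0.086, 0.055], [0.547, 0.08, 0.055]]
244 [[0.541, 0.09, 0.055], [0.543, 0.085, 0.055], [0.544, 0.079, 0.055]]
248 [[0.558, 0.094, 0.095], [0.559, 0.09, 0.096], [0.56, 0.086, 0.095]]
252 [[0.558, 0.094, 0.1], [0.559, 0.09, 0.099], [0.56, 0.086, 0.1]]
256 [[0.557, 0.093, 0.103], [0.559, 0.09, 0.103], [0.56, 0.086, 0.103]]
260 [[0.558, 0.093, 0.107], [0.559, 0.09, 0.107], [0.56, 0.086, 0.107]]
264 [[0.557, 0.093, 0.11], [0.559, 0.09, 0.111], [0.56, 0.086, 0.111]]
268 [[0.558, 0.093, 0.114], [0.559, 0.09, 0.114], [0.56, 0.086, 0.114]]
272 [[0.558, 0.093, 0.118], [0.559, 0.09, 0.117], [0.56, 0.086, 0.117]]
245 [[0.542, 0.078, 0.116], [0.548, 0.073, 0.118], [0.554, 0.074, 0.117]]
248 [[0.542, 0.078, 0.11], [0.548, 0.073, 0.113], [0.555, 0.075, 0.112]]
251 [[0.542, 0.077, 0.105], [0.548, 0.072, 0.108], [0.555, 0.076, 0.105]]
254 [[0.543, 0.078, 0.099], [0.548, 0.073, 0.102], [0.555, 0.075, 0.1]]
257 [[0.543, 0.079, 0.093], [0.55, 0.08, 0.092], [0.567, 0.136, 0.057]]
260 [[0.552, 0.131, 0.055], [0.561, 0.145, 0.046], [0.566, 0.133, 0.053]]
263 [[0.55, 0.121, 0.055], [0.56, 0.135, 0.046], [0.567, 0.133, 0.047]]
266 [[0.549, 0.112, 0.054], [0.556, 0.112, 0.054], [0.565, 0.125, 0.046]]
269 [[0.548, 0.103, 0.054], [0.554, 0.102, 0.055], [0.561, 0.101, 0.055]]
272 [[0.546, 0.092, 0.055], [0.553, 0.093, 0.054], [0.56, 0.092, 0.055]]
275 [[0.545, 0.085, 0.054], [0.552, 0.084, 0.054], [0.559, 0.083, 0.055]]
278 [[0.544, 0.076, 0.055], [0.55, 0.075, 0.055], [0.557, 0.074, 0.055]]
281 [[0.543, 0.069, 0.054], [0.549, 0.066, 0.055], [0.556, 0.066, 0.055]]
284 [[0.542, 0.059, 0.055], [0.548, 0.059, 0.054], [0.555, 0.06, 0.053]]
```

The tips are really at z ≈ 0.092, about 40 mm higher than the reported TCP implies. Both cameras agree on this, and the position in x and y matches. I'll go down gently by what the cameras show and watch the force.

{"fn": "move_arm", "kwargs": {"fingers": [0,0,0,0,0,0], "travel": [[0,0,0.15],[0,0,0.3],[0,0,0.45],[0,0,0.6],[0,0,0.7],[0,0,0.7]], "twist": [[0,0,0],[0,0,0],[0,0,0],[0,0,0],[0,0,0],[0,0,0]]}}

```text
clock: 5.25
tool_pos: [0.5494, 0.0873, 0.0389]
eef_rot: [-180.0, 0.0, 17.5]
wrist_force: [1.2, 0.3, -0.4]
opening: 0.0001
grasp_force: 0.0
```

```bash
python3 - <<'E'
from h import *
s=r.observe();print(s['tool_pos'],s['wrist_force'])
cap('side','s3');S=load('s3');cap('wrist','w3')
for v in range(254,285,2): print(v,[pt(S,u,v).round(3).tolist() for u in(336,340,344)])
E
```

```text
[0.54938515 0.0872524  0.0388695 ] [ 1.17623052  0.32572756 -0.38112861]
254 [[0.543, 0.078, 0.099], [0.548, 0.072, 0.102], [0.555, 0.076, 0.1]]
256 [[0.543, 0.078, 0.096], [0.548, 0.072, 0.099], [0.555, 0.075, 0.097]]
258 [[0.543, 0.077, 0.092], [0.548, 0.072, 0.095], [0.555, 0.074, 0.094]]
260 [[0.543, 0.077, 0.088], [0.549, 0.072, 0.091], [0.555, 0.074, 0.09]]
262 [[0.543, 0.077, 0.084], [0.549, 0.072, 0.088], [0.556, 0.075, 0.085]]
264 [[0.543, 0.078, 0.081], [0.549, 0.072, 0.084], [0.556, 0.075, 0.082]]
266 [[0.544, 0.078, 0.076], [0.549, 0.072, 0.08], [0.556, 0.076, 0.077]]
268 [[0.544, 0.078, 0.073], [0.551, 0.08, 0.071], [0.561, 0.101, 0.057]]
270 [[0.547, 0.097, 0.056], [0.554, 0.097, 0.056], [0.561, 0.098, 0.055]]
272 [[0.546, 0.093, 0.055], [0.553, 0.094, 0.054], [0.56, 0.092, 0.055]]
274 [[0.545, 0.087, 0.055], [0.552, 0.086, 0.055], [0.559, 0.087, 0.054]]
276 [[0.545, 0.081, 0.055], [0.551, 0.08, 0.055], [0.558, 0.081, 0.054]]
278 [[0.544, 0.076, 0.055], [0.551, 0.075, 0.055], [0.557, 0.075, 0.055]]
280 [[0.543, 0.069, 0.055], [0.55, 0.069, 0.055], [0.556, 0.07, 0.054]]
282 [[0.542, 0.064, 0.055], [0.549, 0.065, 0.054], [0.555, 0.064, 0.054]]
284 [[0.542, 0.059, 0.054], [0.548, 0.059, 0.054], [0.555, 0.06, 0.053]]
```

{"fn": "move_arm", "kwargs": {"fingers": [0,0,0,0,0], "travel": [[0,0,0.1],[0,0,0.2],[0,0,0.3],[0,0,0.37],[0,0,0.4]], "twist": [[0,0,0],[0,0,0],[0,0,0],[0,0,0],[0,0,0]]}}

```text
clock: 5.98
tool_pos: [0.5495, 0.0872, 0.0269]
eef_rot: [-180.0, 0.0, 17.5]
wrist_force: [-0.5, -0.3, -0.2]
opening: 0.0
grasp_force: 0.0
```

{"fn": "move_arm", "kwargs": {"fingers": [0,0], "travel": [[0,0,0.03],[0,0,0.03]], "twist": [[0,0,0],[0,0,0]]}}

```text
clock: 6.22
tool_pos: [0.5495, 0.0873, 0.0262]
eef_rot: [-180.0, -0.0, 17.5]
wrist_force: [0.2, 0.2, -1.3]
opening: -0.0001
grasp_force: 0.0
```

{"fn": "move_arm", "kwargs": {"fingers": [0,0], "travel": [[0,0,0.03],[0,0,0.03]], "twist": [[0,0,0],[0,0,0]]}}

```text
clock: 6.48
tool_pos: [0.5495, 0.0873, 0.0253]
eef_rot: [-180.0, 0.0, 17.5]
wrist_force: [-0.6, 0.3, 0.7]
opening: 0.0002
grasp_force: 0.0
```

{"fn": "move_arm", "kwargs": {"fingers": [0,0], "travel": [[0,0,0.03],[0,0,0.03]], "twist": [[0,0,0],[0,0,0]]}}

```text
clock: 6.72
tool_pos: [0.5495, 0.0872, 0.0243]
eef_rot: [-180.0, 0.0, 17.5]
wrist_force: [-0.0, 0.9, 0.9]
opening: -0.0003
grasp_force: 0.0
```

{"fn": "move_arm", "kwargs": {"fingers": [0,0], "travel": [[0,0,0.03],[0,0,0.03]], "twist": [[0,0,0],[0,0,0]]}}

```text
clock: 6.98
tool_pos: [0.5496, 0.0873, 0.0239]
eef_rot: [180.0, -0.0, 17.5]
wrist_force: [-2.2, 0.2, 6.9]
opening: -0.0002
grasp_force: 3.3
```

{"fn": "move_arm", "kwargs": {"fingers": [0,0], "travel": [[0,0,0.02],[0,0,0.02]], "twist": [[0,0,0],[0,0,0]]}}

```text
clock: 7.22
tool_pos: [0.5496, 0.0873, 0.0239]
eef_rot: [180.0, -0.0, 17.5]
wrist_force: [-5.7, -0.9, 14.7]
opening: 0.0
grasp_force: 7.6
```

The first cover is solid: 15 N with no sinking, contact at TCP z 0.0239. I'll lift, move 57 mm to the next cover and press to the same depth.

{"fn": "move_arm", "kwargs": {"fingers": [0,0,0,0,0,0,0,0,0], "travel": [[0,0,-0.25],[0,-0.9,-0.25],[0,-1.9,-0.25],[0,-1.9,-0.2],[0,-1.9,-0.12],[0,-1.9,-0.06],[0,-1.9,-0.03],[0,-1.9,-0.01],[0,-1.9,-0.01]], "twist": [[0,0,0],[0,0,0],[0,0,0],[0,0,0],[0,0,0],[0,0,0],[0,0,0],[0,0,0],[0,0,0]]}}

```text
clock: 8.35
tool_pos: [0.5325, 0.141, 0.0239]
eef_rot: [180.0, -0.0, 17.5]
wrist_force: [-4.7, -3.0, 12.3]
opening: -0.0001
grasp_force: 6.0
```

This one is solid too. On to the middle cover.

{"fn": "move_arm", "kwargs": {"fingers": [0,0,0,0,0,0,0,0,0], "travel": [[0,0,-0.25],[0,-0.9,-0.25],[0,-1.9,-0.25],[0,-1.9,-0.2],[0,-1.9,-0.12],[0,-1.9,-0.06],[0,-1.9,-0.03],[0,-1.9,-0.01],[0,-1.9,-0.01]], "twist": [[0,0,0],[0,0,0],[0,0,0],[0,0,0],[0,0,0],[0,0,0],[0,0,0],[0,0,0],[0,0,0]]}}

```text
clock: 9.48
tool_pos: [0.5154, 0.1954, 0.0239]
eef_rot: [180.0, -0.0, 17.5]
wrist_force: [-2.3, -2.6, 6.4]
opening: -0.0001
grasp_force: 3.4
```

The force is lower here but the height is the same. I'll press 1 mm more to be sure.

{"fn": "move_arm", "kwargs": {"fingers": [0,0], "travel": [[0,0,0.03],[0,0,0.03]], "twist": [[0,0,0],[0,0,0]]}}

```text
clock: 9.72
tool_pos: [0.5154, 0.1954, 0.0239]
eef_rot: [180.0, -0.0, 17.5]
wrist_force: [-8.3, -5.2, 20.9]
opening: 0.0
grasp_force: 9.9
```

Solid. Next is the cover at +57 mm.

{"fn": "move_arm", "kwargs": {"fingers": [0,0,0,0,0,0,0,0,0], "travel": [[0,0,-0.28],[0,-0.9,-0.28],[0,-1.9,-0.28],[0,-1.9,-0.2],[0,-1.9,-0.12],[0,-1.9,-0.06],[0,-1.9,-0.03],[0,-1.9,-0.02],[0,-1.9,-0.02]], "twist": [[0,0,0],[0,0,0],[0,0,0],[0,0,0],[0,0,0],[0,0,0],[0,0,0],[0,0,0],[0,0,0]]}}

```text
clock: 10.85
tool_pos: [0.4982, 0.2502, 0.0233]
eef_rot: [-180.0, -0.0, 17.5]
wrist_force: [0.5, -1.7, 2.3]
opening: -0.0001
grasp_force: 0.9
```

The fourth cover gives way: it is 0.6 mm lower at only 2.3 N. I'll press it down steadily.

{"fn": "move_arm", "kwargs": {"fingers": [0,0,0,0,0], "travel": [[0,0,0.06],[0,0,0.12],[0,0,0.18],[0,0,0.24],[0,0,0.3]], "twist": [[0,0,0],[0,0,0],[0,0,0],[0,0,0],[0,0,0]]}}

```text
clock: 11.48
tool_pos: [0.4981, 0.2504, 0.0141]
eef_rot: [-180.0, -0.0, 17.5]
wrist_force: [1.8, -1.8, 2.5]
opening: 0.0002
grasp_force: 1.5
```

{"fn": "move_arm", "kwargs": {"fingers": [0,0,0], "travel": [[0,0,0.04],[0,0,0.07],[0,0,0.07]], "twist": [[0,0,0],[0,0,0],[0,0,0]]}}

```text
clock: 11.85
tool_pos: [0.4978, 0.2504, 0.012]
eef_rot: [-180.0, 0.0, 17.5]
wrist_force: [1.5, 0.8, 1.9]
opening: -0.0
grasp_force: 0.6
```

{"fn": "move_arm", "kwargs": {"fingers": [0,0,0], "travel": [[0,0,0.03],[0,0,0.05],[0,0,0.05]], "twist": [[0,0,0],[0,0,0],[0,0,0]]}}

```text
clock: 12.22
tool_pos: [0.498, 0.2504, 0.0118]
eef_rot: [-180.0, -0.0, 17.5]
wrist_force: [-7.2, -3.2, 20.8]
opening: 0.0002
grasp_force: 10.3
```

It is at the bottom: 12.1 mm of sinking, then 21 N. Now I'll draw straight up.

{"fn": "move_arm", "kwargs": {"fingers": [0,0,0,0,0,0,0], "travel": [[0,0,-0.2],[0,0,-0.6],[0,0,-1.5],[0,0,-3],[0,0,-4.5],[0,0,-5],[0,0,-5]], "twist": [[0,0,0],[0,0,0],[0,0,0],[0,0,0],[0,0,0],[0,0,0],[0,0,0]]}}

```text
clock: 13.1
tool_pos: [0.4982, 0.2504, 0.1613]
eef_rot: [-180.0, -0.1, 17.5]
wrist_force: [0.5, -0.7, -0.6]
opening: 0.0003
grasp_force: 0.0
```

```bash
python3 - <<'E'
from h import *
s=r.observe();print(s['tool_pos'],s['wrist_force'])
im,_,_=cap('wrist','w4'); a,_,_=cap('scene','sc4')
cv2.imwrite('pics/f.png',np.hstack([cv2.resize(im,(440,275)),cv2.resize(a[135:275,250:450],(360,275))]))
Z=load('w4')
for u in (180,240,300,360,420):
  for v in (100,160): print(u,v,pt(Z,u,v).round(3))
E
```

```text
[0.49823037 0.25039991 0.16128536] [ 0.53854134 -0.73255237 -0.57086158]
180 100 [0.528 0.402 0.   ]
180 160 [ 0.469  0.392 -0.   ]
240 100 [0.55  0.332 0.069]
240 160 [0.499 0.325 0.045]
300 100 [0.564 0.287 0.069]
300 160 [0.515 0.274 0.046]
360 100 [0.578 0.243 0.069]
360 160 [0.531 0.224 0.046]
420 100 [0.592 0.199 0.069]
420 160 [0.547 0.173 0.046]
```

View pics/f.png

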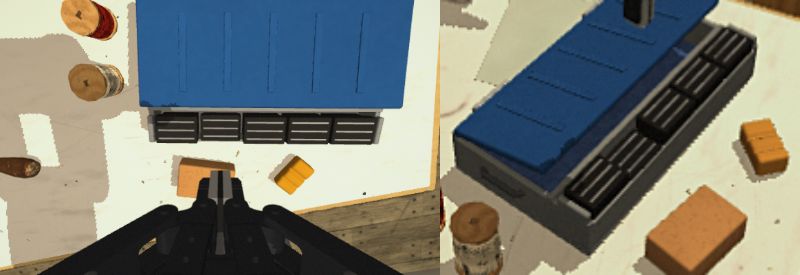

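The lid is raised along its near edge, the fourth cover felt (second from the left, at about (220,127)) sits sunk, and the blocks and spools have not moved. The gripper is clear, so I'm handing in.

```bash
python3 -c "
from plant import finish_job
print(finish_job())"
```

```text
the job is handed in; nothing more can be done
None
```

I found the notch under the second cover from the left (y = +57 mm) and pressed it fully down (12 mm); the release stayed down, the lid is ajar, the arm is clear, the things around the case are where they were, and the job was handed in at about 13 s.

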